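# Set up the reed diffuser

### The job

Set up the reed diffuser on this attic-bedroom table: take the wooden stopper out of the stoneware diffuser bottle and put it away in the open top drawer of the little white chest. Then take the tall reed with the thick turned head out of the wooden stand and push it down through the bottle's neck until it stands on the bottom, and let go.

Things in the scene. Friction and masses are not known exactly. Their poses are not given: they have to be found in the camera images.
- bottle: White stoneware diffuser bottle, loose, about 0.6 kg: round body 78 mm across, sloping shoulder, narrow straight neck 25 mm across (lip 31 mm), 95 mm tall in all; the stopper closes it at the start. Origin at the centre of its underside, z up along its axis.
- bottle_mouth (a point): Centre of the bottle's mouth, 95 mm above its underside and 87 mm above its inner floor. The bore is 11 mm across, a little flared in the top 6 mm. 29 mm below the mouth two sprung cork lips in the neck grip the reed: it takes some 2 to 6 N to push it past them and on down; it does not fall through by itself. z up along the neck.
- stopper: Pale wooden stopper, 58 mm long: a shank 8.4 mm thick and 18 mm long hanging loosely in the neck, a round flange 28 mm across and 6 mm thick resting on the mouth, and above it a straight round knob 20 mm across and 34 mm tall. Origin at the shank's lower end, z along its axis towards the head.
- stopper_head (a point): Grip point of the stopper: on the axis of its knob, 44 mm above its origin, 14 mm below its top, at the start 26 mm above the bottle's mouth.
- reed: Pale wooden reed, 150 mm long, upright in one of the stand's three holes (which one varies), its foot 15 mm above the table: a shaft 8 mm thick and 110 mm long with a rounded-off foot, and at the top a thicker turned head 12 mm across and 40 mm long. Origin at the centre of its foot, z along it towards the head.
- reed_head (a point): Grip point of the reed: middle of its head, 130 mm above its foot. The stand is a fixed dark wooden block, 50 x 130 x 45 mm, with three holes 9 mm across and 30 mm deep in a row along its length, 36 mm apart.
- pencil: Pencil, 8 mm thick, 95 mm long, upright in the stand. Origin at its lower end. To be left there.
- brush: Paintbrush, 8 mm thick, 97 mm long, upright in the stand, bristles up. Origin at its lower end. To be left there.
- chest_drawer0 (a joint): How far the chest's top drawer stands open, m (0 closed, at most 0.118); 0.085 to 0.112 at the start. It slides out of the chest's front, towards the robot.
- drawer_floor (a point): Centre of the top drawer's inner floor, 70 mm above the table; moves with the drawer; x points into the chest (180 mm deep and wide, 120 mm tall, white, fixed, two drawers). Inside 135 mm (x) by 138 mm (y), side walls 28 mm, front board 39 mm above this floor. Open from above only from x = -67 mm to x = (opening - 73 mm); the chest's top covers the rest.
- vase: Bystander: plump white ornamental vase without a stopper, 72 mm across, 112 mm tall. Origin at the centre of its underside.
- candle: Bystander: white jar with a steel lid, 66 mm across, 75 mm tall. Origin at the centre of its underside.
- animal: Bystander: small black long-necked animal figure, about 60 mm long and 95 mm tall. Origin under its middle.
- glasses_case: Bystander: grey glasses case, 60 x 160 x 36 mm. Origin at the centre of its underside.

How it is judged:
By the outcome, as a careful person would: the job done as asked, in the order asked, and still so for the second after the job is handed in, with the robot touching nothing.
It also fails if it takes over 72 s, if anything falls off the work surface, if the arm or the gripper's body presses on something with over 40 N, if the wrist force passes 120 N, or if a joint passes its speed limit or range.

### The arm

A 6-joint arm with a two-finger parallel gripper is mounted at the origin on the work surface. World frame = base frame: x ahead of the robot, y to its left, z up, the work surface at z = 0. Lengths are in m, angles in rad, forces in N, time in s.
With the tool pointing down it reaches from about 0.375 to 0.975 m from the base axis. Payload 3.8 kg.
Tool frame: the origin (TCP) lies between the finger pads; the fingertips stand 8 mm ahead of it and the grasp point (between the pads) lies 11 mm behind it (tcp_to_tips is the distance from the TCP to the fingertips, in m); z points along the fingers, y is the line along which they close (so a half turn about z gives the same grasp; the last joint's range is limited). The gripper opens to 85 mm and grips with 20 to 120 N. Pads are 22 mm wide; open, the fingers measure 114 mm over their backs; the gripper's body (76 mm by 85 mm) begins 54 mm behind the grasp point. The pads swing forward as they close: fully open they stand 13 mm farther back than shut.
Start: joints at [-0.037, 0.264, 1.604, -0, 1.274, -0.037], TCP at [0.675, -0, 0.239] pointing down, gripper open.
Joint ranges: [-2.63, 2.63], [-0.94, 2.18], [0.31, 2.57], [-1.31, 4.45], [0, 2.66], [-2.55, 2.55]. Speed limits (rad/s): [2.57, 2.57, 3.14, 3.14, 3.14, 3.14].

### API

Orientations are given as a rotation vector (axis times angle).
In Python, from workcell import * gives the robot as it stands.
- The arm moves only by the tool move_arm, never from a script. Its argument "series" is one flat list of numbers, 7 for each row, row after row: the finger opening in cm, from 0 to 8.54, then the shift along the tool's x, y, z in cm, then the turn, a rotation vector about the tool's x, y, z in degrees. A call has 1 to 5 rows; each row shifts and turns the commanded pose from where the row before left it, along the tool's axes as they then stand; what a row does not reach is not made up. A row lasts 1/8 s, in which the tool goes at most 62.5 mm and 10.7 degrees, less where a joint would pass 70% of its speed; a pose out of reach is approached as far as the arm can. A call is refused whole if a number of a shift passes 6.25 or a number of a turn 10.7, either way. A call with a gripper value outside its range is refused whole. The fingers move at their own pace and stop on an object; "grip_force" is the grip in N (left out, the last holds). Time passes only in rows, so rows that do not move let the fingers close. It gives the time, the measured TCP pose, the force, the opening and the grip force at its end, in the units of the state.
- read_state(): the state, without advancing time (a new reading comes with each control period).
- read_camera(name): name is "scene" or "side" or "wrist"; returns the picture (384x512x3 uint8, red, green, blue); there is no depth.
- calibration(name): a dict with "camera_matrix" (3x3 intrinsics, pixels), "k1" (the pictures are not rectified: a ray, as slopes to the right and down, at radius r is drawn at 1 + k1 r^2 times it, then the intrinsics apply), "rvec" (rotation vector, rad) and "tvec" (3), from world to camera coordinates, as OpenCV has them. Camera axes: x right, y down, z forward; pixel columns grow to the right and rows downward; lengths in m; the calibration is good to about 2 mm. A picture is of the moment at which its call begins: read the wrist's pose just before it. calibration takes no time and is no camera call; for the wrist camera it gives the pose at the moment of the call.
- finish_job(): hands the job in; it is judged then, once.
The state is a dict: "time": time; "q": joint angles; "joint_vel": joint speeds; "joint_torque": joint torques, N m; "tool_pos": TCP position; "tcp_rot": TCP orientation; "wrist_force": force on the tool from outside, world axes, zero at the start; "torque": the same for the moment, N m; "width": opening from 0.0 (shut) to 1.0 (fully open); "grip_force": force on a finger pad.
Only numpy, scipy, OpenCV 4.12 (cv2) and the standard library are available. Lean on these libraries where they do the work, as an engineer would, in place of code of your own. Each camera call takes 0.05 s, during which the arm holds its last target. There are 200 camera calls.

## Working session

There is one attempt and no reset: what is moved stays moved. The work goes in short steps, Python scripts to look and compute and a tool call to move; the robot and the scene stay as the last step left them, time stands still between calls to the robot, and variables do not carry over. Pictures are saved under pics/ and viewed, at most 10 in all, crops included, and the job is handed in when it is done.

Besides the shell and the picture viewer there is one more tool, called after "Request:" as name(argument=value, ...) on one line, values as JSON. move_arm: Moves the arm, as the interface text tells. Its arguments: {"type":"object","properties":{"series":{"type":"array"},"grip_force":{"type":"number"}},"required":["series"]}

```bash
mkdir -p pics; cat > h.py <<'E'
from workcell import *
import numpy as np, cv2
from scipy.spatial.transform import Rotation as R
def ray(c,u,v):
    K=c["camera_matrix"];K=np.array(K);k1=c["k1"]
    d=np.array([(u-K[0,2])/K[0,0],(v-K[1,2])/K[1,1]]);p=d.copy()
    for _ in range(30): p=d/(1+k1*(p@p))
    Rm=R.from_rotvec(np.ravel(c["rvec"])).as_matrix();t=np.ravel(c["tvec"])
    w=Rm.T@np.array([p[0],p[1],1]);return -Rm.T@t,w/np.linalg.norm(w)
def onz(c,u,v,z):
    o,d=ray(c,u,v);return o+d*(z-o[2])/d[2]
def two(c1,p1,c2,p2):
    o1,d1=ray(c1,*p1);o2,d2=ray(c2,*p2)
    s=np.linalg.lstsq(np.c_[d1,-d2],o2-o1,rcond=None)[0]
    a,b=o1+s[0]*d1,o2+s[1]*d2;return (a+b)/2,np.linalg.norm(a-b)
def proj(c,P):
    K=np.array(c["camera_matrix"]);q=R.from_rotvec(np.ravel(c["rvec"])).apply(P)+np.ravel(c["tvec"])
    s=q[:2]/q[2];s=s*(1+c["k1"]*(s@s));return K[:2,:2]@s+K[:2,2]
E
python3 - <<'E'
from h import *
for n in("scene","side"):
    im=read_camera(n);cv2.imwrite(f"pics/{n}0.png",cv2.resize(im[:,:,::-1],(800,600),interpolation=cv2.INTER_CUBIC));cv2.imwrite(f"pics/{n}_raw.png",im[:,:,::-1])
    c=calibration(n);print(n,c,ray(c,256,192))
print(read_state())
E
```

```text
scene {'camera_matrix': array([[485.31676746,   0.        , 255.21758321],
       [  0.        , 485.31676746, 189.69445714],
       [  0.        ,   0.        ,   1.        ]]), 'k1': -0.1116498480316154, 'rvec': array([ 2.40339588,  1.05436235, -0.28949483]), 'tvec': array([-0.33027996, -0.33887674,  1.96222056])} (array([ 1.18134975, -0.64993083,  1.50207674]), array([-0.37508825,  0.35358661, -0.85690449]))
side {'camera_matrix': array([[390.61126434,   0.        , 251.25460754],
       [  0.        , 390.61126434, 199.17383225],
       [  0.        ,   0.        ,   1.        ]]), 'k1': 0.018612488353236187, 'rvec': array([ 2.10837478, -0.21280251,  0.10085869]), 'tvec': array([-0.55577639,  0.13314889,  1.0967606 ])} (array([ 0.38748403, -0.9601565 ,  0.67635453]), array([ 0.17137411,  0.84641993, -0.50418669]))
{'time': 0.1, 'q': array([-3.69054591e-02,  2.64695908e-01,  1.60523617e+00,  2.72219108e-05,
        1.27371610e+00, -3.68933569e-02]), 'joint_vel': array([ 0.00036437, -0.00015741, -0.00378973, -0.00175761, -0.00070231,
       -0.00069123]), 'joint_torque': array([ 2.96398039e-04, -5.16707003e+01, -3.68589377e+01,  1.30520286e-05,
        6.22219843e-03,  5.24967299e-05]), 'tool_pos': array([6.74352562e-01, 2.72189335e-05, 2.38075009e-01]), 'tcp_rot': array([-2.22038575e+00, -2.22034113e+00,  2.16633645e-03]), 'wrist_force': array([-1.1164605 ,  0.31989301,  0.73824045]), 'torque': array([-0.02139176,  0.00144612,  0.04952519]), 'grip_force': 0.0, 'width': 0.9958854569267971}
```

View pics/scene0.png

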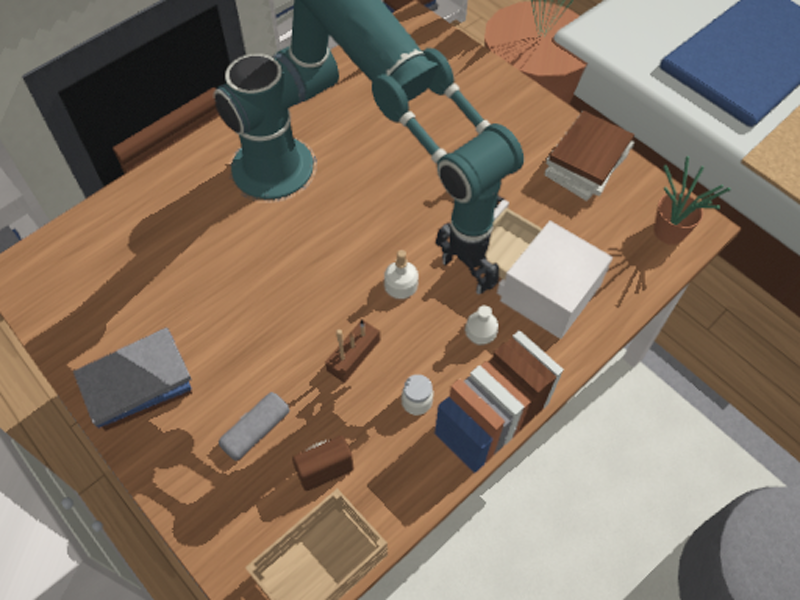

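View pics/side0.png

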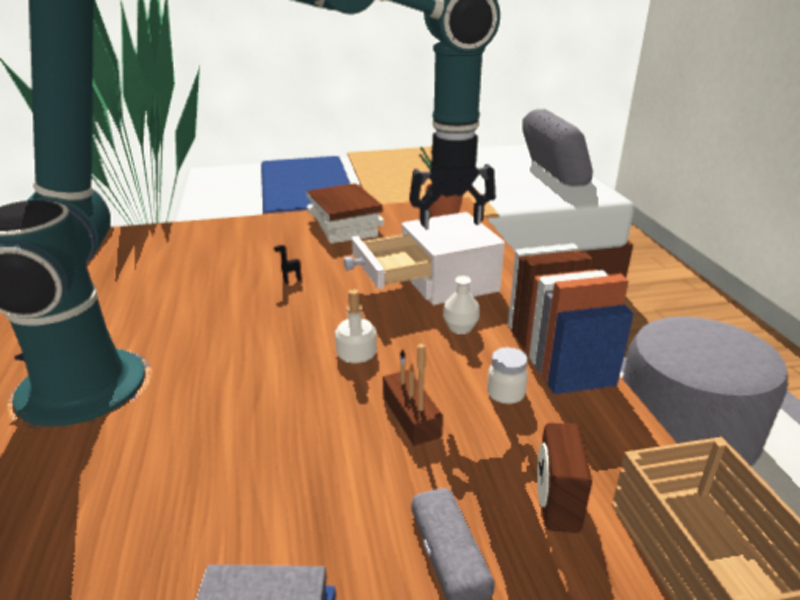

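The scene view shows the bottle at about (402,280) with its stopper at (402,258), the stand at (353,350) with the reed at its left end (339,345), and the chest at (557,278) with its open drawer at (512,240). The side view shows the stopper at (354,302), the reed at (421,370) and the drawer at (390,258). I'll zoom in to get accurate pixel positions.

```bash
python3 - <<'E'
import cv2,numpy as np
def crop(n,x,y,w,h,s):
    im=cv2.imread(f"pics/{n}_raw.png")[y:y+h,x:x+w];im=cv2.resize(im,None,fx=s,fy=s,interpolation=cv2.INTER_CUBIC)
    for k in range(0,w,20):cv2.putText(im,str(x+k),(k*s,10),0,.35,(0,0,255));im[:6,k*s]=255
    for k in range(0,h,20):cv2.putText(im,str(y+k),(0,k*s+4),0,.35,(0,0,255))
    return im
cv2.imwrite("pics/c1.png",crop("scene",200,120,200,130,4))
cv2.imwrite("pics/c2.png",crop("side",190,130,150,150,4))
E
```

```text
(no output)
```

View pics/c1.png

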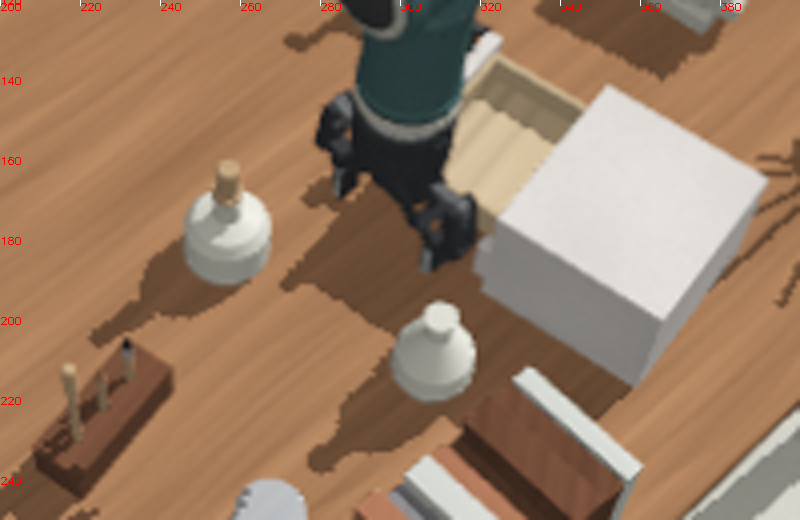

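View pics/c2.png

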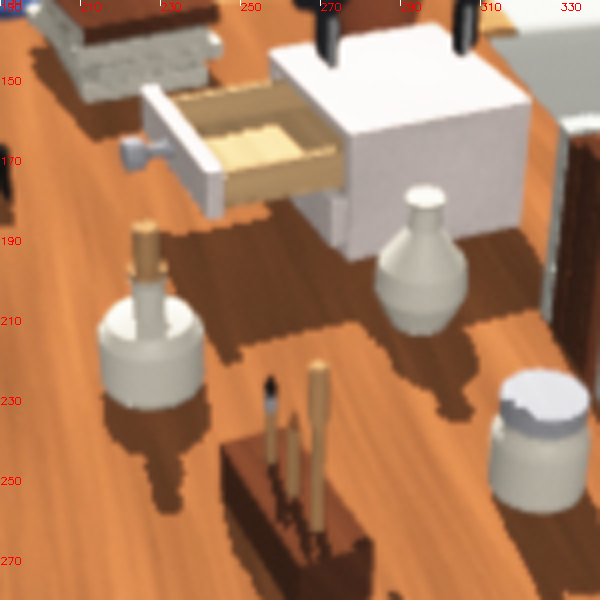

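```bash
python3 - <<'E'
from h import *
np.set_printoptions(precision=4,suppress=True)
a=calibration("scene");b=calibration("side")
for n,p,q,z in(("stoptop",(257.2,161.8),(226.2,186.5),.135),("flange",(257,170.3),(226.8,197.3),.098),("reedtop",(217.2,212.2),(269.6,221.2),.165),("reedbase",(219.4,230),(269.2,262.3),.045)):
    print(n,two(a,p,b,q),onz(a,*p,z),onz(b,*q,z))
for p in((352.5,141.5),(391.7,165.2),(365.7,200),(324.2,175)):print("chest scene",onz(a,*p,.12))
for p in((257.5,143),(277.5,163.7),(322.5,155.5)):print("chest side",onz(b,*p,.12))
for p in((225.7,152),(229.3,151.2),(241.7,173.2),(245.6,173)):print("board",onz(b,*p,.109))
print("vase top",onz(a,310.3,199.5,.112),onz(b,296,177.5,.112))
E
```

```text
stoptop (array([ 0.4961, -0.    ,  0.1331]), np.float64(0.0003888101096012872)) [ 0.4973 -0.0011  0.135 ] [ 0.4956 -0.0031  0.135 ]
flange (array([ 0.4992, -0.0046,  0.0966]), np.float64(0.009427211261265351)) [ 0.5046 -0.0083  0.098 ] [ 0.4959 -0.0008  0.098 ]
reedtop (array([ 0.5662, -0.2368,  0.1627]), np.float64(0.0018277966837822433)) [ 0.5681 -0.2381  0.165 ] [ 0.5649 -0.239   0.165 ]
reedbase (array([ 0.5665, -0.2375,  0.0398]), np.float64(0.002302625506384947)) [ 0.5697 -0.2398  0.045 ] [ 0.5644 -0.2422  0.045 ]
chest scene [0.6549 0.3172 0.12  ]
chest scene [0.8156 0.3418 0.12  ]
chest scene [0.8449 0.1672 0.12  ]
chest scene [0.6839 0.1374 0.12  ]
chest side [0.6524 0.3137 0.12  ]
chest side [0.6806 0.1356 0.12  ]
chest side [0.842  0.1624 0.12  ]
board [0.5331 0.2863 0.109 ]
board [0.5464 0.2902 0.109 ]
board [0.5602 0.1165 0.109 ]
board [0.5724 0.1152 0.109 ]
vase top [0.7161 0.0367 0.112 ] [0.7161 0.0469 0.112 ]
```

Request:
move_arm(series=[8.54,0,-6,0,0,0,0,8.54,0,-6,0,0,0,0,8.54,0,-5.8,0,0,0,0,8.54,0,0,0,0,0,0,8.54,0,0,0,0,0,0], grip_force=40)

```text
time: 0.72
tool_pos: [0.4974, -0.0, 0.2396]
tcp_rot: [2.221, 2.221, 0.002]
wrist_force: [0.1, 0.3, 0.7]
width: 0.998
grip_force: 0.0
```

```bash
python3 - <<'E'
from h import *
np.set_printoptions(precision=4,suppress=True)
s=read_state();c=calibration("wrist");im=read_camera("wrist");cv2.imwrite("pics/w1.png",im[:,:,::-1])
print(s["tool_pos"],s["tcp_rot"],s["wrist_force"],c,ray(c,256,192))
for P in((.4965,-.001,.135),(.4965,-.001,.101),s["tool_pos"]):print(proj(c,np.array(P)))
E
```

```text
[ 0.4974 -0.      0.2396] [2.2207 2.2206 0.0016] [0.0628 0.3404 0.7313] {'camera_matrix': array([[267.6342,   0.    , 252.7791],
       [  0.    , 267.6342, 193.8703],
       [  0.    ,   0.    ,   1.    ]]), 'k1': -0.01034345886694562, 'rvec': array([-2.865 , -0.0003, -0.0018]), 'tvec': array([-0.498 , -0.0356,  0.379 ])} (array([0.4975, 0.0695, 0.3749]), array([ 0.0133, -0.2663, -0.9638]))
[251.3241 196.3149]
[251.4537 187.2434]
[252.1376 247.5536]
```

View pics/w1.png

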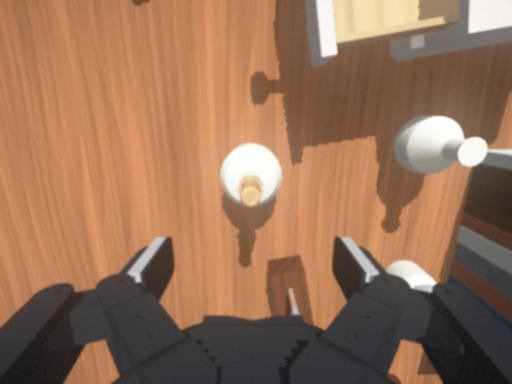

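The wrist view shows the bottle at (250,175), the stopper's top at about (250,197), the drawer at the top right and the vase at (430,145). I'll measure the stopper top with a mask.

```bash
python3 - <<'E'
from h import *
np.set_printoptions(precision=4,suppress=True)
c=calibration("wrist");im=cv2.imread("pics/w1.png")
h=cv2.cvtColor(im,cv2.COLOR_BGR2HSV)[165:215,225:280]
# wood knob: print rows where wood
for v in range(175,210,2):
    print(v,"".join("%4d"%im[v,u,0] for u in range(234,268,2)))
E
```

```text
175  248 249 250 249 233 230 220 195 196 206 208 224 236 247 250 250 250
177  246 248 248 246 208 180 166 164 165 161 156 172 211 233 248 249 248
179  245 246 245 230 173 159 159 158 157 153 153 154 160 209 244 247 247
181  243 244 233 178 157 149 145 147 146 144 144 149 158 172 231 245 245
183  241 241 217 160 146 136 139 145 146 144 140 138 146 164 201 240 243
185  238 238 205 156 134 132 141 145 144 142 140 134 137 159 183 234 241
187  236 231 186 156 133 140 156 163 164 162 149 134 128 148 182 232 238
189  233 226 182 152 137 160 174 166 164 167 167 154 134 147 177 227 236
191  231 228 193 148 152 167 164 156 153 154 159 158 149 144 173 225 234
193  228 228 206 154 156 161 157 154 152 152 152 154 157 152 194 229 232
195  224 227 216 162 155 155 153 152 150 151 150 157 158 165 216 229 229
197  193 219 219 167 148 152 150 151 149 149 154 161 155 177 222 226 214
199  144 179 204 170 142 148 150 148 149 155 160 161 148 183 216 197 162
201  122 135 151 143 128 145 149 148 152 159 161 153 138 170 170 147 129
203   86 100 117 128 120 127 142 149 156 159 152 133 127 135 127 117  98
205   77  79  84 100 106 104 113 127 136 133 120 117 117 105  91  84  81
207   77  76  78  81  81  83  85  87  92  89  86  89  87  80  79  80  78
209   76  79  78  78  78  79  80  81  83  81  81  79  80  78  77  78  76
```

Request:
move_arm(series=[8.54,-0.1,-0.17,4,0,0,0,8.54,0,0,5,0,0,0,8.54,0,0,3.5,0,0,0,8.54,0,0,0,0,0,0,2.6,0,0,0,0,0,0], grip_force=40)

```text
time: 1.4
tool_pos: [0.4973, -0.0011, 0.1156]
tcp_rot: [2.22, 2.22, 0.002]
wrist_force: [0.5, -0.2, -0.4]
width: 0.817
grip_force: 0.0
```

Request:
move_arm(series=[1.5,0,0,0,0,0,0,1.5,0,0,0,0,0,0,1.5,0,0,0,0,0,0,1.5,0,0,0,0,0,0])

```text
time: 1.9
tool_pos: [0.4963, -0.0011, 0.1156]
tcp_rot: [2.22, 2.22, 0.003]
wrist_force: [-0.9, 0.2, 6.1]
width: 0.22
grip_force: 39.3
```

Request:
move_arm(series=[1.5,0,0,-1,0,0,0,1.5,0,0,-1.5,0,0,0,1.5,0,0,-2.5,0,0,0,1.5,0,0,-4,0,0,0,1.5,0,0,0,0,0,0])

```text
time: 2.52
tool_pos: [0.4982, -0.0012, 0.2091]
tcp_rot: [2.217, 2.217, 0.009]
wrist_force: [1.0, -0.0, -0.6]
width: 0.221
grip_force: 39.1
```

```bash
python3 - <<'E'
from h import *
np.set_printoptions(precision=4,suppress=True)
s=read_state();print(s["tool_pos"],s["width"],s["wrist_force"])
c=calibration("wrist");im=read_camera("wrist");cv2.imwrite("pics/w2.png",im[:,:,::-1])
b=read_camera("side");cv2.imwrite("pics/s2.png",b[:,:,::-1])
o=cv2.resize(b[110:260,170:340,::-1],None,fx=2,fy=2,interpolation=cv2.INTER_CUBIC)
P=np.zeros((384,340,3),np.uint8);P[:300]=o
cv2.imwrite("pics/w2v.png",cv2.resize(np.hstack([im[:,100:480,::-1],P]),None,fx=1.1,fy=1.1))
E
```

```text
[ 0.4982 -0.0012  0.2091] 0.22100981348969403 [ 0.9795 -0.0037 -0.6327]
```

View pics/w2v.png

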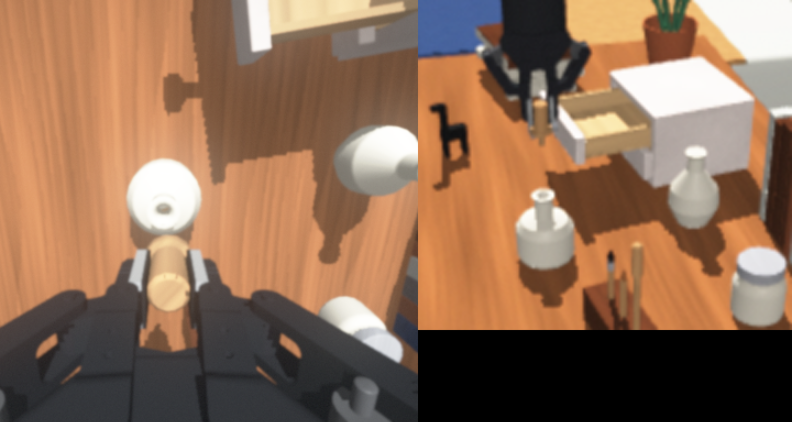

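The stopper is out and gripped, and the bottle is standing open with its mouth at wrist raw pixel (248,189). Next I'll carry the stopper to the drawer.

Request:
move_arm(series=[1.5,4.4,2.36,0,0,0,0,1.5,4.4,2.36,0,0,0,0,1.5,4.4,2.36,0,0,0,0,1.5,4.4,2.36,0,0,0,0,1.5,4.3,2.36,0,0,0,0])

```text
time: 3.25
tool_pos: [0.6127, 0.2192, 0.2022]
tcp_rot: [-2.22, -2.221, 0.005]
wrist_force: [0.5, 0.7, 0.3]
width: 0.216
grip_force: 39.1
```

```bash
python3 - <<'E'
from h import *
np.set_printoptions(precision=4,suppress=True)
im=cv2.imread("pics/w2.png")
for v in range(176,204,2):
    print(v,"".join("%4d"%im[v,u,0] for u in range(226,274,2)))
s=read_state();print(s["tool_pos"],s["width"],R.from_rotvec(s["tcp_rot"]).as_matrix())
b=read_camera("side");cv2.imwrite("pics/s3.png",b[:,:,::-1]);w=read_camera("wrist")
o=cv2.resize(b[90:240,170:340,::-1],None,fx=2,fy=2,interpolation=cv2.INTER_CUBIC)
P=np.zeros((384,340,3),np.uint8);P[:300]=o
cv2.imwrite("pics/w3v.png",np.hstack([w[:,60:510,::-1],P]))
E
```

```text
176  251 251 251 252 252 253 253 253 250 244 243 244 244 245 249 252 253 253 253 253 252 252 252 252
178  250 251 251 251 252 252 252 243 235 242 245 246 247 243 240 240 250 253 252 252 252 252 252 251
180  250 250 250 251 251 252 248 236 247 252 253 252 252 252 250 242 239 251 252 251 251 251 251 251
182  248 249 249 250 250 250 246 250 252 250 248 247 247 250 251 251 245 248 251 251 251 250 250 250
184  247 248 248 249 249 251 252 251 247 233 218 210 213 229 242 249 251 251 250 250 250 249 249 249
186  246 246 247 247 248 251 251 244 223 184 168 169 166 176 206 240 249 251 250 248 248 248 248 248
188  245 245 245 245 248 251 249 233 183 157 171 170 158 149 167 218 244 250 250 247 247 247 247 247
190  243 243 243 244 249 250 246 224 177 147 147 135 129 133 155 200 238 249 250 246 245 246 246 246
192  242 242 241 243 248 250 247 229 194 156 144 139 138 143 172 212 238 248 249 245 244 244 244 244
194  240 240 240 240 247 250 249 240 229 210 191 177 178 181 209 230 242 248 249 244 242 242 242 241
196  236 237 237 238 246 250 251 249 246 245 241 240 238 238 242 244 248 249 247 241 240 240 240 235
198  224 235 236 236 241 249 251 252 252 253 253 253 253 252 251 250 250 249 244 239 239 238 236 215
200  189 228 234 233 234 244 250 253 253 254 254 254 254 254 253 252 250 247 239 236 237 235 220 173
202  155 193 225 232 232 234 244 250 253 254 254 254 254 254 253 251 245 238 235 234 233 220 173 149
[0.6127 0.2192 0.2022] 0.21614036749145554 [[-0.0002  1.     -0.0032]
 [ 1.      0.0002 -0.0012]
 [-0.0012 -0.0032 -1.    ]]
```

View pics/w3v.png

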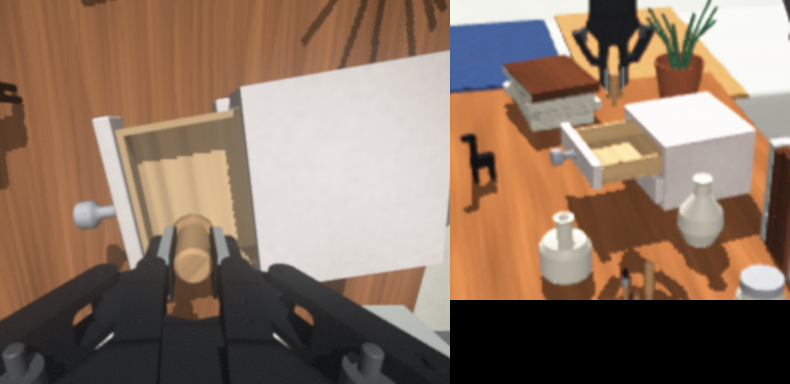

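The stopper is over the drawer's open part, at raw (252,250). I'll lower it, tilt it 30° so it lies down along the drawer, then release it.

Request:
move_arm(series=[1.5,-0.3,0,4,0,0,0,1.5,0,0,3,0,0,0,1.5,0,0,0,0,10,0,1.5,0,0,0,0,10,0,1.5,0,0,0,0,10,0])

```text
time: 3.98
tool_pos: [0.6124, 0.2145, 0.1339]
tcp_rot: [-1.924, -1.924, -0.521]
wrist_force: [-1.0, 0.2, -0.9]
width: 0.217
grip_force: 39.2
```

Request:
move_arm(series=[1.5,-0.5,0,0.9,0,0,0,1.5,-0.6,0,1,0,0,0,1.5,0,0,0,0,0,0])

```text
time: 4.35
tool_pos: [0.6118, 0.2158, 0.1107]
tcp_rot: [-1.925, -1.928, -0.511]
wrist_force: [0.3, -0.1, -0.3]
width: 0.217
grip_force: 39.2
```

Request:
move_arm(series=[3.5,0,0,0,0,0,0,3.5,0,0,0,0,0,0,3.5,0,0,0,0,0,0,3.5,0,0,0,0,0,0,3.5,0,0,-1,0,0,0])

```text
time: 4.97
tool_pos: [0.6126, 0.21, 0.1206]
tcp_rot: [-1.926, -1.926, -0.514]
wrist_force: [0.0, 0.5, 0.3]
width: 0.411
grip_force: 0.0
```

Request:
move_arm(series=[3.5,0,0,-3,0,0,0,3.5,0,0,-4,0,0,0,3.5,0,0,0,0,-10,0,3.5,0,0,0,0,-10,0,3.5,0,0,0,0,-10,0])

```text
time: 5.6
tool_pos: [0.6145, 0.174, 0.1841]
tcp_rot: [2.22, 2.214, -0.001]
wrist_force: [-0.7, 0.3, -1.0]
width: 0.412
grip_force: 0.0
```

Request:
move_arm(series=[3.5,0,0,-3,0,0,0,3.5,0,0,0,0,0,0])

```text
time: 5.85
tool_pos: [0.6153, 0.176, 0.2153]
tcp_rot: [2.218, 2.22, 0.009]
wrist_force: [0.2, 0.6, 0.7]
width: 0.41
grip_force: 0.0
```

```bash
python3 - <<'E'
from h import *
np.set_printoptions(precision=4,suppress=True)
s=read_state();print(s["tool_pos"],s["tcp_rot"],s["time"])
b=read_camera("side");w=read_camera("wrist")
o=cv2.resize(b[90:240,170:340,::-1],None,fx=2,fy=2,interpolation=cv2.INTER_CUBIC)
P=np.zeros((384,340,3),np.uint8);P[:300]=o
cv2.imwrite("pics/w4v.png",np.hstack([w[:,60:510,::-1],P]))
E
```

```text
[0.6153 0.176  0.2153] [2.2183 2.2199 0.0086] 5.85
```

View pics/w4v.png

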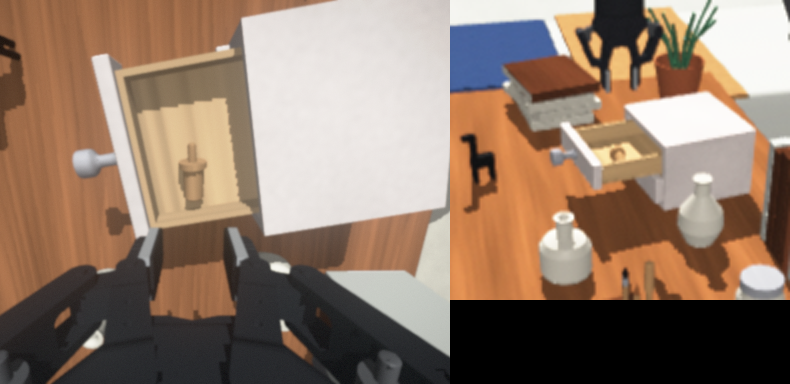

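The stopper lies on the drawer floor in its open part, at raw wrist (252,175). Next I'll measure the mouth from above on the way to the reed.

Request:
move_arm(series=[6,-4.9,-2.3,-2,0,0,0,6,-4.9,-2.3,0,0,0,0,6,-4.9,-2.3,0,0,0,0,6,-4.9,-2.3,0,0,0,0,6,-5,-2.3,0,0,0,0])

```text
time: 6.58
tool_pos: [0.4962, -0.0731, 0.2302]
tcp_rot: [-2.222, -2.219, 0.002]
wrist_force: [0.0, 1.1, 0.4]
width: 0.702
grip_force: 0.0
```

Request:
move_arm(series=[6,0,0,0,0,0,0,6,0,0,0,0,0,0])

```text
time: 6.82
tool_pos: [0.4977, -0.0715, 0.2307]
tcp_rot: [-2.223, -2.218, 0.0]
wrist_force: [0.4, 0.6, -0.3]
width: 0.705
grip_force: 0.0
```

```bash
cat > mouth.py <<'E'
from h import *
np.set_printoptions(precision=4,suppress=True)
s=read_state();c=calibration("wrist");w=read_camera("wrist");cv2.imwrite("pics/w5.png",w[:,:,::-1])
print(s["tool_pos"],s["tcp_rot"])
g=w[:,:,2].astype(float);u0,v0=proj(c,np.array([.496,-.001,.095]));print(u0,v0)
x,y=int(u0)-22,int(v0)-22;p=g[y:y+44,x:x+44]
for r in p[::2,::2]:print("".join("%4d"%k for k in r))
yy,xx=np.mgrid[y:y+44,x:x+44]
m=((xx-u0)**2+(yy-v0)**2<11**2)
for t in(160,180,200,215):
    n,l,st,ce=cv2.connectedComponentsWithStats((m&(p<t)).astype(np.uint8))
    if n>1:
        i=1+st[1:,4].argmax();q=ce[i]+[x,y];print(t,st[i],q,onz(c,*q,.095))
E
python3 mouth.py
```

```text
[ 0.4977 -0.0715  0.2307] [-2.2232 -2.2177  0.0003]
250.69667095678537 117.03213241254113
 248 250 252 253 253 253 253 253 254 254 254 254 254 254 254 254 254 254 253 253 253 252
 248 251 252 252 252 253 253 253 254 254 254 254 254 254 254 254 254 253 253 253 253 252
 249 251 252 252 252 253 253 253 254 254 254 254 254 254 254 254 254 253 253 253 252 252
 250 251 252 252 252 253 253 253 254 254 254 254 254 254 254 254 253 253 253 253 252 252
 250 251 251 252 252 252 253 253 253 254 254 254 254 254 254 253 253 253 253 252 252 252
 250 250 251 251 252 252 252 253 252 251 250 249 249 251 252 253 253 252 252 252 252 252
 249 250 250 251 251 252 252 251 247 238 231 226 230 240 247 251 252 252 252 251 251 251
 249 249 250 250 251 251 250 245 230 197 177 169 178 203 228 245 250 251 251 251 251 251
 248 248 249 249 250 250 247 231 190 156 143 140 145 158 196 233 247 250 251 250 250 250
 247 247 248 248 249 249 244 217 165 136 124 123 135 145 167 214 242 248 250 249 249 249
 246 247 247 247 248 248 240 208 160 132 132 152 165 162 160 203 239 247 249 248 248 248
 245 244 245 245 247 249 242 21
[... 518 characters left out ...]
3 232 227 222 242 250 252 250 247 251 251 248 241 214 220 234 235 236 238
 230 232 233 232 230 222 179 201 234 243 246 247 246 239 228 205 174 216 233 234 234 235
 217 229 231 229 228 220 171 166 180 199 208 214 208 189 171 165 174 220 231 231 233 234
 182 221 229 228 227 214 168 160 163 163 164 163 164 162 161 162 180 224 230 231 231 227
 146 187 218 226 225 196 163 159 160 160 161 160 160 161 163 165 189 225 228 230 227 202
160 [17 15 11  8 60] [249.5333 112.9833] [0.4949 0.0028 0.095 ]
180 [ 16  14  14  14 149] [250.094  115.3624] [0.4954 0.0006 0.095 ]
200 [ 15  13  15  16 177] [249.9548 115.3503] [0.4953 0.0006 0.095 ]
215 [ 14  13  17  16 199] [250.196  115.2965] [0.4955 0.0006 0.095 ]
```

Request:
move_arm(series=[6,-5.6,2.3,0,0,0,0,6,-5.6,2.3,0,0,0,0,6,-5.5,2.2,0,0,0,0,6,0,0,0,0,0,0,6,0,0,0,0,0,0])

```text
time: 7.5
tool_pos: [0.5665, -0.2367, 0.2306]
tcp_rot: [-2.219, -2.221, 0.0]
wrist_force: [0.2, 0.0, 0.1]
width: 0.704
grip_force: 0.0
```

```bash
python3 - <<'E'
from h import *
np.set_printoptions(precision=4,suppress=True)
s=read_state();c=calibration("wrist");w=read_camera("wrist");cv2.imwrite("pics/w6.png",w[:,:,::-1])
print(s["tool_pos"],s["tcp_rot"])
for z in(.165,.125,.045):print(proj(c,np.array([.566,-.238,z])))
cv2.imwrite("pics/w6v.png",cv2.resize(w[120:320,180:320,::-1],None,fx=3,fy=3,interpolation=cv2.INTER_CUBIC))
E
```

```text
[ 0.5665 -0.2367  0.2306] [-2.219  -2.2208  0.0001]
[251.8629 210.6384]
[252.0808 196.4931]
[252.3633 178.1603]
```

View pics/w6v.png

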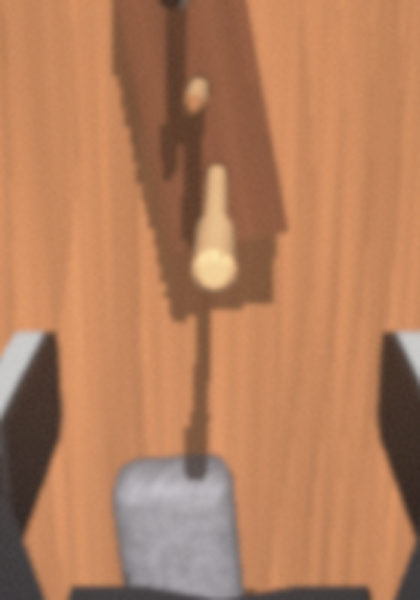

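The reed's top is at raw (251.3,209.7), about 1 mm from the prediction, and the fingers are clear of the pencil and brush. I'll grasp it now.

Request:
move_arm(series=[6,-0.06,-0.09,4,0,0,0,6,0,0,4,0,0,0,6,0,0,1.4,0,0,0,6,0,0,0,0,0,0,3,0,0,0,0,0,0], grip_force=40)

```text
time: 8.18
tool_pos: [0.5667, -0.2387, 0.1397]
tcp_rot: [2.219, 2.22, 0.002]
wrist_force: [-0.3, -0.3, -0.1]
width: 0.502
grip_force: 0.0
```

Request:
move_arm(series=[0.6,0,0,0,0,0,0,0.6,0,0,0,0,0,0,0.6,0,0,0,0,0,0,0.6,0,0,0,0,0,0,0.6,0,0,0,0,0,0])

```text
time: 8.8
tool_pos: [0.566, -0.2392, 0.1392]
tcp_rot: [2.22, 2.22, 0.001]
wrist_force: [-0.1, 0.1, 6.2]
width: 0.127
grip_force: 39.0
```

Request:
move_arm(series=[0.6,0,0,-1,0,0,0,0.6,0,0,-1.5,0,0,0,0.6,0,0,-2.5,0,0,0,0.6,0,0,-4,0,0,0,0.6,0,0,-3,0,0,0])

```text
time: 9.43
tool_pos: [0.5659, -0.2388, 0.2604]
tcp_rot: [2.22, 2.22, 0.001]
wrist_force: [0.5, -0.5, -0.1]
width: 0.123
grip_force: 39.0
```

Request:
move_arm(series=[0.6,4.8,-1.42,0,0,0,0,0.6,4.8,-1.42,0,0,0,0,0.6,4.8,-1.42,0,0,0,0,0.6,4.8,-1.42,0,0,0,0,0.6,4.8,-1.42,0,0,0,0])

```text
time: 10.05
tool_pos: [0.4939, 0.0028, 0.2587]
tcp_rot: [2.221, 2.22, 0.002]
wrist_force: [0.5, -1.0, 0.1]
width: 0.123
grip_force: 39.0
```

Request:
move_arm(series=[0.6,0,0,0,0,0,0,0.6,0,0,0,0,0,0])

```text
time: 10.3
tool_pos: [0.4947, 0.0012, 0.2584]
tcp_rot: [2.219, 2.221, 0.001]
wrist_force: [0.2, -0.4, -0.3]
width: 0.123
grip_force: 39.0
```

```bash
python3 - <<'E'
from h import *
np.set_printoptions(precision=4,suppress=True)
s=read_state();c=calibration("wrist");w=read_camera("wrist");cv2.imwrite("pics/w7.png",w[:,:,::-1])
b=read_camera("side");cv2.imwrite("pics/s7.png",b[:,:,::-1]);a=read_camera("scene");cv2.imwrite("pics/sc7.png",a[:,:,::-1])
t=s["tool_pos"];print(t,s["tcp_rot"],s["width"],s["wrist_force"],R.from_rotvec(s["tcp_rot"]).as_matrix())
M=np.array([.4954,.0006,.095])
F=np.array([t[0],t[1]+.0014,t[2]-.1245])
print("wrist mouth,foot",proj(c,M),proj(c,F))
for n in("side","scene"):k=calibration(n);print(n,proj(k,M),proj(k,F))
z=lambda i,x,y,k:cv2.resize(i[y:y+k,x:x+k,::-1],(390,390),interpolation=cv2.INTER_CUBIC)
k=proj(calibration("side"),F).astype(int)
cv2.imwrite("pics/w7v.png",np.hstack([z(w,205,140,90),z(b,k[0]-30,k[1]-35,65)]));print(k-[30,35])
E
```

```text
[0.4947 0.0012 0.2584] [2.2194 2.2214 0.0008] 0.12326325636011075 [ 0.2295 -0.4325 -0.2525] [[-0.0009  1.      0.0014]
 [ 1.      0.0009 -0.0006]
 [-0.0006  0.0014 -1.    ]]
wrist mouth,foot [252.8555 181.4449] [252.2561 188.3847]
side [226.5946 197.9737] [225.6285 185.8879]
scene [257.0919 167.721 ] [257.4783 160.9315]
[195 150]
```

View pics/w7v.png

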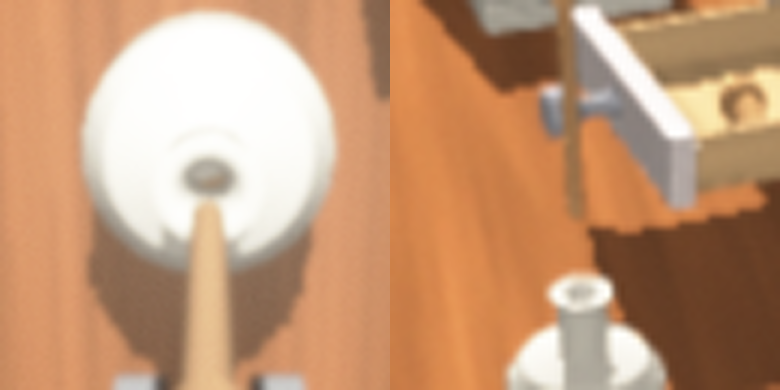

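The wrist view shows the reed's foot just in front of the mouth in line with it, mouth at raw (253.2,180.6) and foot edge at (253.2,186.8). The side view shows foot (225.8,186) and mouth (226.7,198.5). That needs about 0.2 mm in x and -2 mm in y, so I'll correct and come closer, checking numerically.

Request:
move_arm(series=[0.6,-0.2,0.02,1.5,0,0,0,0.6,0,0,1.5,0,0,0,0.6,0,0,0,0,0,0,0.6,0,0,0,0,0,0])

```text
time: 10.95
tool_pos: [0.4944, -0.0007, 0.2272]
tcp_rot: [-2.221, -2.221, 0.001]
wrist_force: [1.2, 0.3, 0.1]
width: 0.122
grip_force: 39.0
```

```bash
python3 - <<'E'
from h import *
np.set_printoptions(precision=4,suppress=True)
s=read_state();c=calibration("wrist");w=read_camera("wrist");b=read_camera("side");cv2.imwrite("pics/w8.png",w[:,:,::-1])
t=s["tool_pos"];print(t)
M=np.array([.4954,.0006,.095]);F=np.array([t[0],t[1]+.0016,t[2]-.1242])
print(proj(c,M),proj(c,F))
u,v=proj(c,F).astype(int)
for r in range(v-14,v+16):print(r,"".join("%4d"%k for k in w[r,u-10:u+12,2]))
k=calibration("side");print(proj(k,M),proj(k,F));u2,v2=proj(k,M).astype(int)
print(u-10,u2-8)
for r in range(v2-12,v2+6):print(r,"".join("%4d"%q for q in b[r,u2-8:u2+9,2]))
E
```

```text
[ 0.4944 -0.0007  0.2272]
[253.4818 186.6387] [252.5296 188.3513]
174  253 253 253 252 249 244 241 240 241 243 244 245 245 246 244 242 243 244 248 251 253 253
175  252 252 251 248 241 238 241 243 246 247 249 250 250 250 248 246 243 242 242 246 251 252
176  252 251 247 239 236 242 248 250 251 251 252 252 252 252 251 251 249 245 242 241 245 250
177  251 249 243 238 242 248 251 252 252 252 252 252 252 252 252 252 252 250 247 243 242 247
178  250 246 243 245 249 251 252 251 250 250 249 249 248 249 250 251 251 251 251 248 246 246
179  248 246 247 250 251 251 250 247 245 242 241 239 238 241 243 247 249 250 250 250 249 249
180  249 249 250 251 250 249 245 239 231 226 222 218 217 220 226 235 241 245 248 250 251 251
181  251 251 251 250 248 244 235 222 204 194 189 186 182 188 198 211 224 234 243 248 250 251
182  251 251 250 247 242 232 216 194 176 168 167 167 164 165 171 180 195 218 234 243 248 251
183  251 251 249 244 232 214 189 170 163 165 167 168 165 165 162 161 173 194 221 236 245 249
184  250 250 248 239 224 197 171 160 162 168 172 171 168 162 152 147 156 175 203 226 240 247
185  250 24
[... 2417 characters left out ...]
 74  75  76  72  63  40  38  36  39  39  39
194   72  73  75  75  75  76  77  81  83  78  73  51  37  38  39  38  38
195   72  72  74  76  79  88 106 128 128 127 120  96  64  45  39  39  38
196   71  72  74  80 106 152 188 192 184 186 187 185 167 102  47  38  39
197   72  71  75 112 180 223 229 202 190 196 208 233 237 187  68  38  37
198   72  72  83 154 234 237 198 169 171 177 185 221 242 227  86  38  38
199   72  72  83 153 233 241 209 161 159 171 201 233 239 208  82  40  37
200   73  72  75 102 177 230 222 176 152 172 216 230 202 134  72  43  38
201   74  73  73  81 108 155 181 188 156 162 178 164 134  95  70  51  39
202   76  75  73  78  99 135 148 153 149 150 151 144 130  98  74  62  39
```

```bash
python3 - <<'E'
import cv2
w=cv2.imread("pics/w8.png").astype(int);d=w[:,:,2]-w[:,:,0]
for r in range(178,200):print(r,"".join("%4d"%k for k in d[r,242:266]))
E
```

```text
178    3   5   7   6   4   3   2   3   3   3   4   4   5   4   3   3   3   3   3   5   5   6   4   3
179    5   6   5   3   3   3   3   5   6   7   8   8   9   7   7   5   4   3   3   3   4   4   3   3
180    4   4   3   3   3   4   6   8  11  12  13  13  13  13  13  10   8   6   4   3   3   3   3   3
181    3   3   3   3   4   6  10  12  18  19  19  19  19  19  19  15  12  10   7   4   3   3   2   3
182    3   3   3   5   7  11  14  19  19  18  19  18  18  18  19  20  20  13  10   7   5   2   3   3
183    3   3   4   6  11  15  19  19  19  18  18  19  19  19  21  21  19  20  12  10   6   4   3   3
184    3   3   4   9  12  19  19  19  19  20  20  22  21  23  26  27  23  20  18  12   8   5   3   3
185    3   4   6   9  12  19  18  20  26  29  32  34  35  36  37  34  26  20  19  13  10   6   4   3
186    3   4   6  10  15  20  20  26  39  50  56  61  61  54  47  34  25  20  20  15  11   6   4   4
187    3   5   6  11  13  20  24  38  56  70  70  74  73  67  51  32  22  19  19  13  11   8   4   4
188    3   4   7  10  12  19  27  45  67  74  76  77  77  72  53  30  21  18  19  13  11  
[... 421 characters left out ...]
 4   3   3   2   2   5  17  46  68  78  79  80  78  72  45  14   5   4   4   4   3   3   4   4
194    4   3   2   2   2   3  15  45  70  76  78  79  78  72  45  12   3   3   3   3   3   3   4   5
195    5   4   3   2   1   3  14  45  70  79  79  80  78  73  42  10   3   2   2   3   2   4   4   6
196    8   6   3   3   2   3  16  50  72  80  79  79  79  72  41  10   2   1   2   3   3   4   6   7
197   11   9   6   4   3   5  19  54  75  80  80  79  80  73  45  11   3   2   3   3   5   7   8   9
198   13  12   8   6   4   7  22  58  76  79  79  80  80  76  51  16   4   3   3   5   7  10  11  11
199   16  19  13  11   8  11  28  61  76  79  79  80  79  76  55  22   8   5   5   8  11  12  13  11
```

Request:
move_arm(series=[0.6,0,0.1,0,0,0,0,0.6,0,0,0,0,0,0,0.6,0,0,0.6,0,0,0,0.6,0,0,0.6,0,0,0,0.6,0,0,0.6,0,0,0])

```text
time: 11.68
tool_pos: [0.4953, -0.0007, 0.2089]
tcp_rot: [-2.221, -2.221, 0.001]
wrist_force: [-0.5, -0.5, 0.2]
width: 0.122
grip_force: 39.1
```

```bash
cat > chk.py <<'E'
from h import *
np.set_printoptions(precision=4,suppress=True)
s=read_state();c=calibration("wrist");w=read_camera("wrist").astype(int);d=w[:,:,0]-w[:,:,2]
print(s["tool_pos"],s["wrist_force"],s["torque"],proj(c,np.array([.4954,.0006,.095])))
for r in range(174,204,2):print(r,"".join("%4d"%k for k in d[r,242:266]),"|","".join("%4d"%k for k in w[r,238:270:2,2]))
E
python3 chk.py
```

```text
[ 0.4953 -0.0007  0.2089] [-0.5466 -0.5008  0.216 ] [-0.1198  0.0249 -0.0274] [252.5503 191.3487]
174    2   1   1   1   1   1   1   1   1   1   1   1   1   1   1   1   1   1   1   1   1   1   1   2 |  253 253 253 254 254 254 254 254 254 254 254 254 254 254 253 253
176    1   2   2   1   1   3   5   5   5   5   6   6   6   6   5   4   2   1   2   2   2   2   2   1 |  252 253 253 253 253 248 246 246 246 247 252 253 253 253 253 253
178    1   2   4   8  10   9   9   8   7   6   6   5   6   6   7   7   7   8   5   3   2   1   1   1 |  252 252 253 249 237 238 243 245 246 243 241 247 252 253 253 252
180    4   8  11  10   8   5   3   3   2   2   2   1   1   2   3   4   6   7   8   7   6   3   2   2 |  252 252 248 233 242 250 252 252 253 251 246 240 245 252 252 252
182    8   8   5   3   2   2   2   3   3   3   3   4   3   3   3   2   2   2   3   4   6   6   4   3 |  251 250 241 247 252 252 251 250 250 251 252 251 245 249 251 251
184    3   3   3   3   4   6   8  10  11  12  13  13  13  12   9   7   5   4   4   3   3   3   3   3 |  249 251 251 251 249 241 232 225 225 237 246 250 251 250 25
[... 817 characters left out ...]
 152 196 225 240 248 249 245
196    3   4   5   6   7  11  30  58  74  77  77  78  78  76  55  24  13   9   7   7   6   4   4   4 |  246 250 250 247 243 198 149 160 157 172 231 241 246 249 248 241
198    3   2   2   2   3   6  21  55  74  79  78  78  78  74  53  20   8   4   4   4   3   3   4   4 |  242 249 251 252 251 219 150 158 157 178 243 249 250 249 245 239
200    3   2   1   1   1   4  19  55  75  78  79  79  78  74  54  20   6   3   2   3   3   4   4   5 |  235 245 251 253 253 225 150 157 157 179 247 252 250 248 241 237
202    5   3   3   2   1   4  19  55  76  79  80  78  79  76  59  23   6   3   3   3   4   6   7   8 |  232 238 247 251 253 226 152 156 156 172 246 251 248 242 236 234
```

Request:
move_arm(series=[0.6,0,0,0.8,0,0,0,0.6,0,0,0.8,0,0,0,0.6,0,0,0.8,0,0,0,0.6,0,0,0.8,0,0,0,0.6,0,0,0,0,0,0], grip_force=60)

```text
time: 12.35
tool_pos: [0.4951, -0.0008, 0.1766]
tcp_rot: [-2.221, -2.221, 0.002]
wrist_force: [0.1, -2.1, -0.9]
width: 0.119
grip_force: 58.4
```

Request:
move_arm(series=[0.6,0,0,0.5,0,0,0,0.6,0,0,0.5,0,0,0])

```text
time: 12.6
tool_pos: [0.4961, -0.0008, 0.1679]
tcp_rot: [2.221, 2.221, 0.001]
wrist_force: [-0.1, -3.0, 1.5]
width: 0.121
grip_force: 58.7
```

```bash
python3 chk.py; python3 - <<'E'
from h import *
b=read_camera("side").astype(int);d=b[:,:,0]-b[:,:,2];k=calibration("side")
print(proj(k,np.array([.4954,.0006,.095])))
for r in range(170,214,2):print(r,"".join("%4d"%q for q in d[r,216:240]),"|","".join("%4d"%q for q in b[r,216:240:2,2]))
E
```

```text
[ 0.4961 -0.0008  0.1679] [-0.0598 -2.9734  1.4635] [-0.4773 -0.1254  0.0505] [251.4426 204.4663]
174    1   1   1   1   1   1   1   1   0   1   1   0   1   1   1   1   1   1   1   1   1   1   1   1 |  254 254 254 254 254 254 255 254 254 254 254 254 254 254 254 254
176    1   1   1   1   1   1   1   1   0   0   0   1   1   1   1   1   1   1   1   1   1   1   1   1 |  254 254 254 254 254 254 255 255 254 254 254 254 254 254 254 254
178    1   1   1   1   1   1   1   1   0   0   0   1   1   1   1   1   1   1   1   1   1   1   1   1 |  254 254 254 254 254 254 255 255 254 254 254 254 254 254 254 254
180    1   1   1   1   1   1   1   1   1   0   0   1   1   1   1   1   1   1   1   1   1   1   1   1 |  253 254 254 254 254 254 254 255 254 254 254 254 254 254 254 253
182    1   1   1   1   1   1   1   1   1   1   1   1   1   1   1   1   1   1   1   1   1   1   1   1 |  253 254 254 254 254 254 254 254 254 254 254 254 254 254 254 253
184    1   1   1   1   2   1   2   2   2   2   2   2   2   2   1   2   1   1   1   1   1   1   2   2 |  253 253 254 254 253 252 252 252 252 253 254 254 254 253 25
[... 4189 characters left out ...]
8  19  27  35  38  45  56  66  68  67  66 |   79  78 109 180 150 160 156 151 191 136  48  38
206  139 120  70  20   7   5   9  21  18  20  18  18  19  18  19  21   7   5   7  12  39  54  63  66 |   82 168 246 241 154 160 156 155 244 245 195  48
208   85  23   8   6   6   7  11  21  19  20  19  19  18  19  19  20  10   8   8   8   9  13  36  52 |  148 244 246 236 153 159 155 156 237 242 241 147
210   26  10   8   8   8   9  10  14  19  19  19  20  18  17  19  20  14  11  10  10  11  14  22  29 |  212 242 241 237 165 157 156 155 223 237 235 184
212   21  20  12  11  10  11  11  14  19  18  19  18  18  19  18  20  13  12  12  15  21  20  20  21 |  201 229 237 234 165 156 157 158 227 230 189 167
```

Request:
move_arm(series=[0.6,-0.1,0,0,0,0,0,0.6,0,0,0.8,0,0,0,0.6,0,0,0.8,0,0,0,0.6,0,0,0.8,0,0,0,0.6,0,0,0,0,0,0])

```text
time: 13.32
tool_pos: [0.4945, -0.0016, 0.1421]
tcp_rot: [-2.22, -2.22, 0.003]
wrist_force: [0.1, -1.9, -1.1]
width: 0.117
grip_force: 58.4
```

Request:
move_arm(series=[0.6,-0.05,0,0.4,0,0,0,0.6,0,0,0.3,0,0,0,0.6,0,0,0.1,0,0,0,0.6,0,0,0,0,0,0])

```text
time: 13.82
tool_pos: [0.4956, -0.002, 0.1355]
tcp_rot: [-2.221, -2.221, -0.0]
wrist_force: [0.6, -0.8, -0.7]
width: 0.122
grip_force: 58.5
```

Request:
move_arm(series=[0.6,0,0,0.2,0,0,0,0.6,0,0,0.1,0,0,0,0.6,0,0,0,0,0,0])

```text
time: 14.2
tool_pos: [0.4956, -0.0021, 0.1325]
tcp_rot: [-2.221, -2.221, -0.0]
wrist_force: [1.0, -1.3, 0.8]
width: 0.116
grip_force: 58.6
```

Request:
move_arm(series=[0.6,0,0,0.15,0,0,0,0.6,0,0,0.1,0,0,0,0.6,0,0,0,0,0,0])

```text
time: 14.58
tool_pos: [0.4965, -0.0022, 0.132]
tcp_rot: [2.221, 2.221, 0.002]
wrist_force: [-1.9, -0.5, 10.7]
width: 0.121
grip_force: 60.1
```

The reed has bottomed at the expected height, with a 10.7 N reaction. I'll release it and back away.

Request:
move_arm(series=[2,0,0,0,0,0,0,4,0,0,0,0,0,0,6,0,0,0,0,0,0,6,0,0,0,0,0,0,6,0,0,-1,0,0,0])

```text
time: 15.2
tool_pos: [0.4946, -0.0021, 0.1394]
tcp_rot: [-2.22, -2.22, 0.003]
wrist_force: [0.6, 1.2, 1.2]
width: 0.698
grip_force: 0.0
```

Request:
move_arm(series=[6,0,0,-3,0,0,0,6,0,0,-5,0,0,0,6,-5,0,-1,0,0,0,6,0,0,0,0,0,0,6,0,0,0,0,0,0])

```text
time: 15.82
tool_pos: [0.4954, -0.052, 0.2302]
tcp_rot: [-2.222, -2.22, -0.001]
wrist_force: [0.3, -0.4, -0.3]
width: 0.705
grip_force: 0.0
```

```bash
python3 - <<'E'
from h import *
np.set_printoptions(precision=4,suppress=True)
s=read_state();print(s["time"],s["tool_pos"],s["wrist_force"])
k=calibration("side");a=calibration("scene")
for z in(.158,.095):print(proj(k,np.array([.4955,0,z])),proj(a,np.array([.4955,0,z])))
b=read_camera("side").astype(int);d=b[:,:,0]-b[:,:,2]
for r in range(172,204,2):print(r,"".join("%4d"%q for q in d[r,216:238]))
w=read_camera("scene").astype(int);d=w[:,:,0]-w[:,:,2]
for r in range(148,174,2):print(r,"".join("%4d"%q for q in w[r,248:266,2]))
E
```

```text
15.825 [ 0.4954 -0.052   0.2302] [ 0.3175 -0.4214 -0.3156]
[225.6152 178.8022] [257.1273 157.4388]
[226.6581 198.0751] [256.9853 167.835 ]
172  139 138 135 130 114  68  36  46  59  75 111 138 139 137 134 120  78  34  16  13  13  13
174  141 138 136 135 133 133 133 134 136 139 141 142 142 140 138 136 130 113  70  21  12  13
176  140 138 136 136 137 137 137 138 138 138 139 142 142 142 140 136 134 129 116  77  36  15
178  137 138 139 136 136 136 135 136 134 129 124 129 137 141 140 137 135 132 129 127 111  64
180  133 135 136 137 137 135 135 130 115  96  94  91 110 139 141 138 137 134 132 131 130 123
182  130 132 134 136 136 136 137 132 109  83  82  82  99 138 141 139 137 135 133 130 130 134
184  131 132 132 135 136 135 136 134 118  84  83  81 100 139 142 141 139 135 132 133 129 129
186  131 131 131 130 133 134 135 136 123  85  82  80  95 129 138 140 139 136 133 133 131 128
188  130 131 132 133 134 134 136 135 121  85  82  80  70  71  78  81  95 117 117 115 107  76
190  129 131 133 135 134 133 134 135 123  93  84  80  71  61  66  70  71  70  66  64  63  64
192  130 130 130 132 133 133 13
[... 827 characters left out ...]
 90  93
156   77  70  72  54  32  33  33  32  30  33  37  58  81  85  92  93  94  94
158   77  72  87  88  46  33  33  32  51  99 124 100  93  95  93  96  96  98
160   83  81  87  88  45  34  44  63  73  84  90  99  95  95  96  99 101 100
162   88  87  88  89  85  83  86  79  73  75  84 101  98 101 100  97  94  92
164   86  87  88  90  93  95  92  81  74  75  87 106  98  95  92  92  92  92
166   90  92  95  96 104 158 205 189  92  87 151 193 145  92  91  90  88  90
168   95 100 116 158 200 214 219 174  80  86 122 174 215 213 173 114  95  96
170  124 166 199 201 196 168 141 143 128 162 205 208 215 226 226 225 207 146
172  158 193 195 195 183 126 124 140 147 146 137 160 210 229 229 229 228 214
```

```bash
python3 -c "
from workcell import *
print(finish_job())"
```

```text
the job is handed in; nothing more can be done
None
```

The stopper is lying in the open top drawer, the reed is released and standing on the bottle's bottom, and the job was handed in at about 16 s; no verdict came back.

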